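# Load the spacer and lens into the lab illuminator

### The arm

A 6-joint arm with a two-finger parallel gripper is mounted at the origin on the work surface. World frame = base frame: x ahead of the robot, y to its left, z up, the work surface at z = 0. Lengths are in m, angles in rad, forces in N, time in s.
With the tool pointing down it reaches from about 0.25 to 0.725 m from the base axis. Payload 4 kg.
Tool frame: the origin (TCP) lies on the centre line of the jaws, within the pads' length; the fingertips stand 14 mm ahead of it and the grasp point (between the pads) lies 5 mm behind it; z points along the fingers, x is the direction in which the jaws open and shut, and the axes are right-handed (so a half turn about z gives the same grasp; the last joint's range is limited). The gripper opens to 85 mm and grips with 20 to 120 N. Pads are 22 mm wide; open, the fingers measure 114 mm over their backs; the gripper's body (76 mm by 85 mm) begins 54 mm behind the grasp point. The pads swing forward as they close: fully open they stand 13 mm farther back than shut.
Start: joints at [1.214, 0.241, 0.005, 1.335, 0, 1.571], TCP at [0.175, 0.469, 0.206] pointing down, gripper open.
Joint ranges: [-2.72, 2.72], [-1.05, 1.87], [-1.09, 1.28], [-1.99, 2.15], [-1.42, 1.44], [-3.14, 3.14]. Speed limits (rad/s): [2.79, 2.79, 3.14, 3.14, 3.14, 3.14].

### API

Orientations are given as a unit quaternion [x, y, z, w].
In Python, from workcell import bot gives the robot as it stands.
- The arm moves only by the tool play_rows, never from a script. Its argument "motion" is a list of rows, each an object with "fingers": the closure, from -1 (fully open) to 1 (shut), so that 0 is half open; "translation": the shift along the tool's x, y, z in cm, a list of three; "roll": the turn about the tool's z in degrees. A call has 1 to 20 rows; each row is the pose to reach, as a shift and turn from the pose commanded when the call began, along the tool's axes at that moment; what a row does not reach only later rows make up. A row lasts 1/12 s, in which the tool goes at most 41.7 mm and 7.16 degrees, less where a joint would pass 70% of its speed; a pose out of reach is approached as far as the arm can. A call with a gripper value outside its range is refused whole. The fingers move at their own pace and stop on an object; the grip force is fixed at half the most. Time passes only in rows, so rows that repeat a pose let the fingers close. It gives the time, the measured TCP pose, the force and the opening at its end, in the units of the state.
- bot.get_obs(): the state, without advancing time (a new reading comes with each control period).
- bot.camera(name): name is "scene" or "top" or "wrist"; returns a dict with "pixels" (384x512x3 uint8, red, green, blue), "intrinsics" (3x3 intrinsics, pixels), "world_to_cam" (4x4, takes a point from world to camera coordinates). Camera axes: x right, y down, z forward; pixel columns grow to the right and rows downward; lengths in m; the calibration is good to about 2 mm. A picture is of the moment at which its call begins. There is no depth.
- bot.job_done(): hands the job in, once; it reports no verdict.
The state is a dict: "clock": time; "joint_pos": joint angles; "joint_vel": joint speeds; "tau": joint torques, N m; "eef_pos": TCP position; "tool_rot": TCP orientation; "ft_force": force on the tool from outside, world axes, zero at the start; "ft_torque": the same for the moment, N m; "grip_width": finger opening in m.
Only numpy, scipy, OpenCV 4.12 (cv2) and the standard library are available. Lean on these libraries where they do the work, as an engineer would, in place of code of your own. Each camera call takes 0.05 s, during which the arm holds its last target. There are 200 camera calls.

### The job

Load the lens holder on top of the white lamp base: first stand the tall open spacer ring flat on the bottom of the holder, then set the ring with the glass lens flat on top of it, inside the holder. Set the lens down gently rather than dropping it, and leave the other, much shorter open ring where it lies.

Things in the scene. Friction and masses are not known exactly. Their poses are not given: they have to be found in the camera images.
- spacer: Tall spacer: plain open bare-aluminium ring, 56 mm outside diameter, 44 mm hole, 30 mm tall, about 75 g, standing loose on the worktop. Origin at the centre of its underside, z up along its axis; round, so its yaw means nothing. Pick it from above across its outside. It, the lens and the short ring swap places.
- lens: Lens in its cell: bare-aluminium ring, 56 mm outside diameter, 20 mm tall, about 90 g, its 44 mm hole filled with clear glass that stays within the ring's height; both faces alike. Lies flat, loose on the worktop. Origin at the centre of its underside, z up along its axis; yaw means nothing. Pick it from above across its outside.
- short_ring: The short ring, not to be used: plain open bare-aluminium ring, 56 mm outside diameter, 44 mm hole, only 12 mm tall, about 35 g. Origin at the centre of its underside. Starts loose, flat on the worktop.
- holder_seat (a point): Centre of the fixed holder's flat bottom, 30 mm above the worktop on a white 130 mm square base; z up. Two curved steel walls 8 mm thick make a 72 mm bore, straight to 40 mm above the seat, flaring to 92 mm at 54 mm. Two open slots 48 mm wide, down to the seat, face this point's +x and -x: fingers closing along its x (either way round) fit down them with room to open. Yaw within 0.5 rad.
Mind the look-alikes: they are no part of the job. Leave any green look-alike of the lens alone.

How it is judged:
On the way:
1. the tall spacer stands flat on the bottom of the holder, released (horizontal distance between spacer and holder_seat below 0.015 m and z of spacer in the frame of holder_seat between -0.004 and 0.004 m and angle between spacer's own z axis and vertical below 0.17 rad and contact force between the fingers and spacer below 0.05 N), for 0.2 s.
At the end, for the whole second after the job is handed in: Spacer upright (10 degrees) on the holder's bottom (4 mm), axis within 15 mm of the seat's centre; lens flat (10 degrees) on top of it, underside 26 to 34 mm above the seat, axis within 15 mm of its centre; both at rest. Short ring within 40 mm of its start (horizontal distance between each of spacer, lens and holder_seat below 0.015 m and z of spacer in the frame of holder_seat between -0.004 and 0.004 m and angle between each of spacer, lens's own z axis and vertical below 0.17 rad and z of lens in the frame of holder_seat between 0.026 and 0.034 m and linear speed of each of spacer, lens below 0.02 m/s and distance of short_ring from where it was at the start of the episode below 0.04 m); the robot touches nothing.
It fails at once if the lens is dropped from more than about 20 mm (moves faster than 0.65 m/s while no finger touches it) (contact force between the fingers and lens below 0.02 N and linear speed of lens above 0.65 m/s).
It fails at once if the short ring is moved by more than 40 mm (distance of short_ring from where it was at the start of the episode above 0.04 m).
It also fails if it takes over 54 s, if anything falls off the work surface, if the arm or the gripper's body presses on something with over 40 N, if the wrist force passes 120 N, or if a joint passes its speed limit or range.

## Working session

There is one attempt and no reset: what is moved stays moved. The work goes in short steps, Python scripts to look and compute and a tool call to move; the robot and the scene stay as the last step left them, time stands still between calls to the robot, and variables do not carry over. Pictures are saved under pics/ and viewed, about 8 in all and at most 12, crops included, and the job is handed in when it is done.

Besides the shell and the picture viewer there is one more tool, called as name(argument=value, ...), one argument or row to a line, values as JSON. play_rows: Moves the arm, as the interface text tells. Its arguments: {"type":"object","properties":{"motion":{"type":"array","items":{"type":"object","properties":{"fingers":{"type":"number"},"translation":{"type":"array","items":{"type":"number"}},"roll":{"type":"number"}}}}},"required":["motion"]}

```bash
mkdir -p pics; cat > h.py <<'E'
import numpy as np, cv2
from workcell import bot
def cam(n,f=None):
    c=bot.camera(n)
    if f: cv2.imwrite('pics/'+f,c['pixels'][:,:,::-1])
    return c
def ray(c,u,v,z):
    K=np.array(c['intrinsics']);T=np.array(c['world_to_cam']);R=T[:3,:3];o=-R.T@T[:3,3]
    d=R.T@np.linalg.inv(K)@[u,v,1]
    return o+d*(z-o[2])/d[2]
def proj(c,p):
    T=np.array(c['world_to_cam']);q=np.array(c['intrinsics'])@(T[:3,:3]@p+T[:3,3]);return q[:2]/q[2]
E
python3 - <<'E'
from h import *
a=cam('top','top0.png');b=cam('scene','scene0.png')
np.set_printoptions(precision=4,suppress=True)
for c in(a,b):
    T=c['world_to_cam'];print(c['intrinsics'],-T[:3,:3].T@T[:3,3],T[:3,:3])
s=bot.get_obs();print(s['clock'],s['eef_pos'],s['tool_rot'],s['grip_width'])
E
```

```text
[[425.616    0.     255.0665]
 [  0.     425.616  190.0642]
 [  0.       0.       1.    ]] [0.3591 0.0071 0.7612] [[ 0.0997 -0.995   0.0042]
 [-0.972  -0.0983 -0.2135]
 [ 0.2129  0.0171 -0.9769]]
[[416.6315   0.     256.1632]
 [  0.     416.6315 195.7362]
 [  0.       0.       1.    ]] [1.0035 0.5049 0.5282] [[-0.7252  0.6884  0.0174]
 [ 0.3927  0.4342 -0.8107]
 [-0.5656 -0.581  -0.5852]]
0.1 [0.1744 0.468  0.2048] [ 0.8214  0.5704 -0.0007  0.0005] 0.08572703716469147
```

View pics/top0.png

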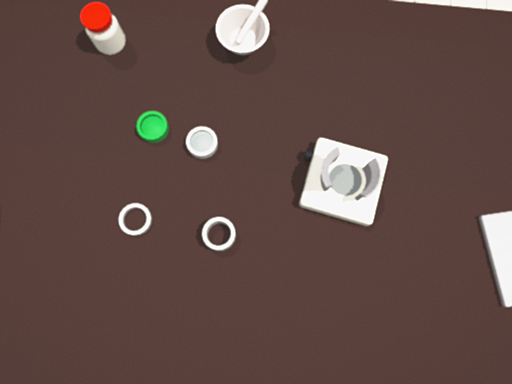

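View pics/scene0.png

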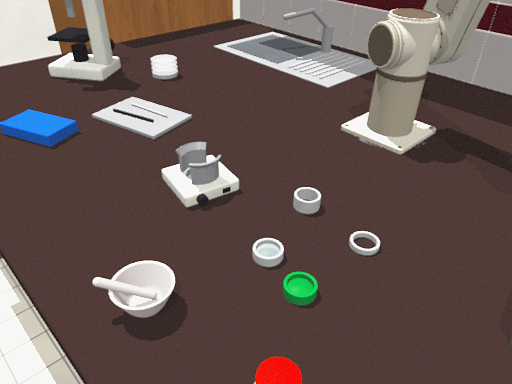

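The top view shows four round objects:
- An open ring at (218,234), which is tall in the scene view at (307,200). This is the spacer.
- A thin open ring at (135,219), scene (365,243). This is the short ring.
- A glass-filled ring at (202,142), scene (268,252). This is the lens.
- A green look-alike at (152,127), which I will leave alone.

The holder is at (345,180). I'll confirm these in one enlarged crop.

```bash
python3 - <<'E'
from h import *
a=cam('top');b=cam('scene')
A=a['pixels'];B=b['pixels']
r=lambda i,w,h:cv2.resize(i,(w,h),interpolation=cv2.INTER_CUBIC)
m=np.hstack([r(A[130:232,295:395],392,400),r(B[135:275,150:290],400,400)])
m2=np.hstack([r(A[110:255,110:245],214,200),r(B[180:310,230:390],246,200)]);m2=np.hstack([m2,np.zeros((200,792-460,3),np.uint8)])
cv2.imwrite('pics/crop.png',np.vstack([m,m2])[:,:,::-1])
g=A.min(2)
cs,_=cv2.findContours((g>90).astype(np.uint8),cv2.RETR_EXTERNAL,cv2.CHAIN_APPROX_NONE)
for c in cs:
    if 150<cv2.contourArea(c):
        (u,v),wh,_=cv2.minAreaRect(c);e=cv2.fitEllipse(c)
        print('top',np.round([u,v,*wh,*e[0],*e[1]],1), [ray(a,*e[0],z)[:2].round(4) for z in (.006,.02,.03)], cv2.boxPoints(cv2.minAreaRect(c)).round(0).tolist() if wh[0]>60 else '')
g=B.min(2)
cs,_=cv2.findContours((g>100).astype(np.uint8),cv2.RETR_EXTERNAL,cv2.CHAIN_APPROX_NONE)
for c in cs:
    x,y,w,h=cv2.boundingRect(c)
    if 100<cv2.contourArea(c) and 150<x<400 and 130<y<280: print('scene',x,y,w,h,[ray(b,x+w/2,y+h/2,z)[:2].round(4) for z in(.006,.01,.015)])
E
```

```text
top [218.5 233.5  33.9  33.9 218.4 233.2  33.9  34.1] [array([0.4391, 0.0774]), array([0.4376, 0.0761]), array([0.4366, 0.0752])] 
top [495.5 258.5  97.   31.  498.7 240.9  27.5 117.2] [array([ 0.4753, -0.419 ]), array([ 0.4732, -0.4111]), array([ 0.4716, -0.4054])] [[480.0, 210.0], [511.0, 210.0], [511.0, 307.0], [480.0, 307.0]]
top [134.5 218.5  33.   33.  134.5 218.7  32.2  33.7] [array([0.4499, 0.2296]), array([0.4482, 0.2255]), array([0.447 , 0.2226])] 
top [344.3 181.2  76.9  74.1 343.9 181.2  84.8  87.8] [array([ 0.5565, -0.1394]), array([ 0.5528, -0.1367]), array([ 0.5502, -0.1348])] [[297.0, 206.0], [317.0, 135.0], [391.0, 156.0], [371.0, 227.0]]
top [201.  142.   32.   32.  201.5 141.6  31.6  32.7] [array([0.6054, 0.1288]), array([0.6009, 0.1265]), array([0.5976, 0.1249])] 
top [107.2  36.9  36.8  33.6 107.   34.9  33.7  41.6] [array([0.8056, 0.3418]), array([0.7973, 0.3356]), array([0.7914, 0.3312])] 
top [451.5   5.5  11.  119.  543.8   7.   10.  263.6] [array([ 0.957 , -0.5198]), array([ 0.9459, -0.5101]), array([ 0.938 , -0.5031])] 
top [242.   27.8  52.6  54.6 243.3  26.9  49.8  58.6] [array([0.8508, 0.0766]), array([0.8416, 0.0753]), array([0.8351, 0.0744])] 
scene 252 238 32 29 [array([0.6034, 0.1276]), array([0.6065, 0.1304]), array([0.6103, 0.1341])]
scene 349 231 32 24 [array([0.452 , 0.2316]), array([0.4562, 0.2337]), array([0.4615, 0.2364])]
scene 293 187 29 27 [array([0.4301, 0.0718]), array([0.4345, 0.0751]), array([0.44  , 0.0793])]
scene 161 141 78 66 [array([ 0.5359, -0.1621]), array([ 0.5395, -0.157 ]), array([ 0.5439, -0.1506])]
```

View pics/crop.png

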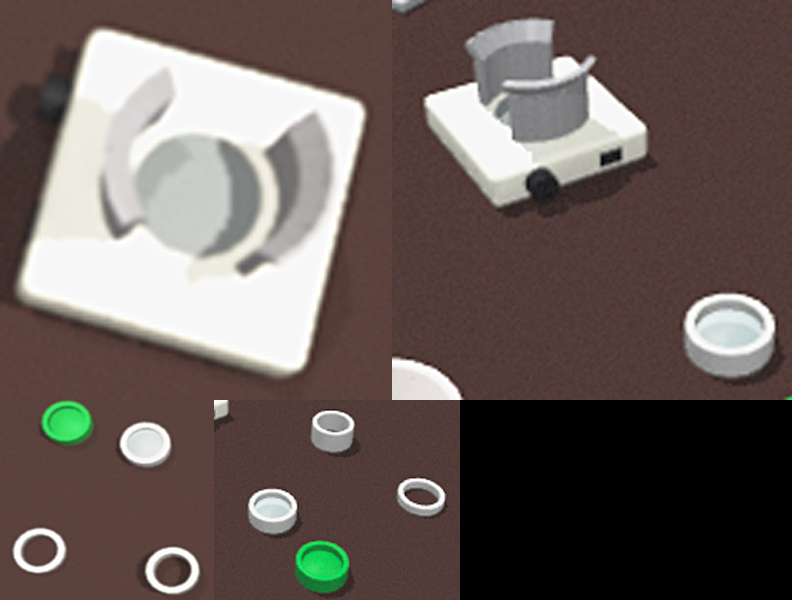

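The crop confirms them: spacer is the tall open ring (top 218,234), lens is the glass-filled bare-aluminium ring (top 202,142), short ring is (135,219), green one ignored. The holder's slots run along the up/down direction of the top image, tilted about 16° to the right.

```bash
cat >> h.py <<'E'
def delta(target,yaw=None):
    s=bot.get_obs();x,y,z,w=s['tool_rot']
    from scipy.spatial.transform import Rotation as Ro
    R=Ro.from_quat(s['tool_rot']).as_matrix()
    cur=np.arctan2(R[1,0],R[0,0])
    print('t',s['clock'],'pos',np.round(s['eef_pos'],4),'yaw',np.degrees(cur).round(1),'w',round(s['grip_width'],4),'F',np.round(s['ft_force'],1))
    print('cm',(100*R.T@(np.array(target)-s['eef_pos'])).round(2),'roll',None if yaw is None else np.degrees(cur-yaw).round(1))
E
python3 - <<'E'
from h import *
a=cam('top')
f=lambda x,y,z=.03:ray(a,295+x/3.92,130+y/3.92,z)[:2]
print('disc',f(198,193),'base',f(198,196))
for p,q in(((20,298),(100,30)),((300,368),(365,100)),((100,30),(365,100)),((20,290),(300,368))):
    d=f(*q)-f(*p);print(np.degrees(np.arctan2(d[1],d[0])),np.linalg.norm(d))
delta([.437,.076,.12],np.radians(-20))
E
```

```text
disc [ 0.55404938 -0.13737877] base [ 0.55265613 -0.1374547 ]
-11.852392635398777 0.13170538095575937
-10.96841096680104 0.12876777422383703
-99.85557137111708 0.12475859330910813
-100.13671342132797 0.12774148866130539
t 0.25 pos [0.1745 0.4682 0.2052] yaw 69.6 w 0.0858 F [ 0.3 -1.1 -0.7]
cm [-27.58  38.3    8.54] roll 89.6
```

play_rows(
  motion=[
    {"fingers":-1,"translation":[-27.6,38.3,8.5],"roll":80.5},
    {"fingers":-1,"translation":[-27.6,38.3,8.5],"roll":80.5},
    {"fingers":-1,"translation":[-27.6,38.3,8.5],"roll":80.5},
    {"fingers":-1,"translation":[-27.6,38.3,8.5],"roll":80.5},
    {"fingers":-1,"translation":[-27.6,38.3,8.5],"roll":80.5},
    {"fingers":-1,"translation":[-27.6,38.3,8.5],"roll":80.5},
    {"fingers":-1,"translation":[-27.6,38.3,8.5],"roll":80.5},
    {"fingers":-1,"translation":[-27.6,38.3,8.5],"roll":80.5},
    {"fingers":-1,"translation":[-27.6,38.3,8.5],"roll":80.5},
    {"fingers":-1,"translation":[-27.6,38.3,8.5],"roll":80.5},
    {"fingers":-1,"translation":[-27.6,38.3,8.5],"roll":80.5},
    {"fingers":-1,"translation":[-27.6,38.3,8.5],"roll":80.5},
    {"fingers":-1,"translation":[-27.6,38.3,8.5],"roll":80.5},
    {"fingers":-1,"translation":[-27.6,38.3,8.5],"roll":80.5},
    {"fingers":-1,"translation":[-27.6,38.3,8.5],"roll":80.5},
  ],
)

```text
clock: 1.5
eef_pos: [0.4366, 0.0763, 0.1205]
tool_rot: [0.995, -0.095, -0.0, -0.0]
ft_force: [-0.6, 0.6, -0.0]
grip_width: 0.0852
```

```bash
python3 - <<'E'
from h import *
a=cam('wrist','w1.png')
delta([.437,.076,.018],np.radians(-11))
print(proj(a,np.array([.437,.076,.03])))
g=a['pixels'].min(2)
cs,_=cv2.findContours((g>110).astype(np.uint8),cv2.RETR_EXTERNAL,cv2.CHAIN_APPROX_NONE)
for c in cs:
    if 1000<cv2.contourArea(c):
        e=cv2.fitEllipse(c);print(np.round([*e[0],*e[1]],1),ray(a,*e[0],.03),cv2.boundingRect(c))
E
```

```text
t 1.55 pos [0.4366 0.0768 0.1207] yaw -10.9 w 0.0854 F [ 0.2 -0.4 -0. ]
cm [ 0.06  0.07 10.27] roll 0.1
[262.06484178 184.74873641]
[ 78.4 362.5  38.7  46.9] [ 0.21208051 -0.07858595  0.03      ] (54, 340, 49, 44)
[354.  331.2  26.6  81.1] [ 0.49844712 -0.09244971  0.03      ] (340, 288, 32, 85)
[449.9 301.6  33.3  71.3] [ 0.59295171 -0.07451792  0.03      ] (408, 287, 78, 36)
[262.  180.4  64.6  68.4] [0.43766354 0.07978328 0.03      ] (230, 146, 66, 69)
[448.5  81.   69.4  84.2] [0.59317922 0.13081113 0.03      ] (408, 45, 81, 74)
```

View pics/w1.png

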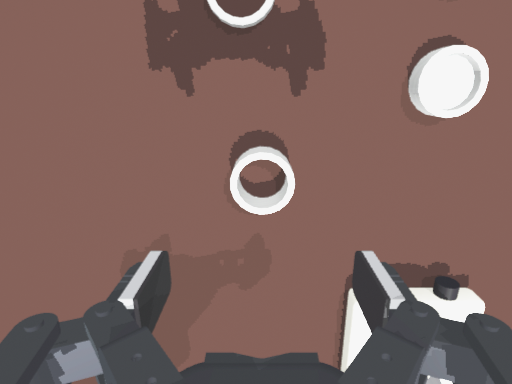

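The wrist view shows the open spacer at (262,180), centred between the jaws. Both measurements agree to within 4 mm, so I'll descend and grip.

play_rows(
  motion=[
    {"fingers":-1,"translation":[0.05,0,3.5],"roll":0},
    {"fingers":-1,"translation":[0.05,0,7],"roll":0},
    {"fingers":-1,"translation":[0.05,0,9.2],"roll":0},
    {"fingers":-1,"translation":[0.05,0,10.2],"roll":0},
    {"fingers":-1,"translation":[0.05,0,10.2],"roll":0},
    {"fingers":0.3,"translation":[0.05,0,10.2],"roll":0},
    {"fingers":0.6,"translation":[0.05,0,10.2],"roll":0},
    {"fingers":0.6,"translation":[0.05,0,10.2],"roll":0},
    {"fingers":0.6,"translation":[0.05,0,10.2],"roll":0},
    {"fingers":0.6,"translation":[0.05,0,10.2],"roll":0},
    {"fingers":0.6,"translation":[0.05,0,10.2],"roll":0},
    {"fingers":0.6,"translation":[0.05,0,10.2],"roll":0},
  ],
)

```text
clock: 2.55
eef_pos: [0.4379, 0.076, 0.019]
tool_rot: [0.995, -0.095, 0.0, -0.0]
ft_force: [0.5, -0.6, -0.2]
grip_width: 0.0176
```

```bash
python3 - <<'E'
from h import *
delta([.553,-.137,.13],np.radians(-11))
E
```

```text
t 2.55 pos [0.4379 0.076  0.019 ] yaw -11.0 w 0.0176 F [ 0.5 -0.6 -0.2]
cm [ 15.36  18.72 -11.1 ] roll 0.0
```

The width of 17.6 mm means there is no spacer between the pads, so I'll look again.

```bash
python3 - <<'E'
from h import *
a=cam('wrist')['pixels'];b=cam('scene')['pixels'][130:320,180:430]
cv2.imwrite('pics/m1.png',np.hstack([a[:,:,::-1],cv2.resize(b,(288,219))[:,:,::-1] if 0 else cv2.copyMakeBorder(cv2.resize(b,(288,219)),0,165,0,0,0)[:,:,::-1]]))
E
```

```text
(no output)
```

View pics/m1.png

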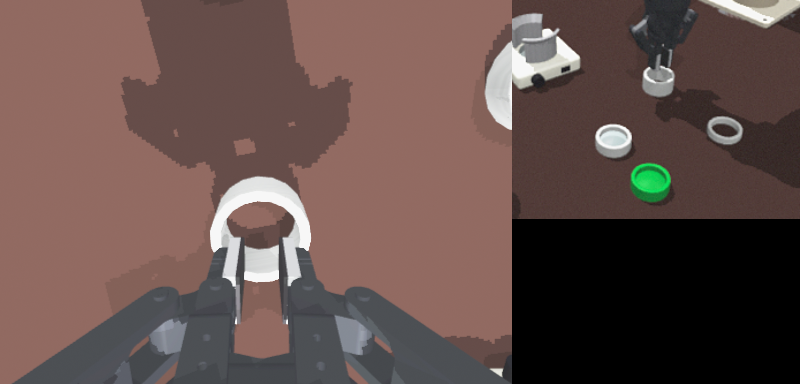

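```bash
python3 - <<'E'
from h import *
s=bot.get_obs()['eef_pos']
for n in('wrist','scene','top'):
    c=cam(n); print(n,'tcp',proj(c,s).round(),'tip',proj(c,s-[0,0,.014]).round(),'ring top expected at old pos',proj(c,np.array([.437,.0775,.03])).round(),'bottom',proj(c,np.array([.437,.0775,.0])).round())
    if n=='wrist': print('ring ray z=.03',ray(c,261,228,.03),'ring far edge',ray(c,261,178,.0),ray(c,261,203,.03),'L/R rim',ray(c,211,232,.03),ray(c,310,232,.03))
    if n=='top': A=c['pixels'][190:265,170:270]
    if n=='scene': B=c['pixels'][140:230,260:360]
r=lambda i:cv2.resize(i,(400,360),interpolation=cv2.INTER_CUBIC)
cv2.imwrite('pics/m2.png',np.hstack([r(A),r(B)])[:,:,::-1])
E
```

```text
wrist tcp [262. 231.] tip [262. 221.] ring top expected at old pos [260. 238.] bottom [260. 216.]
ring ray z=.03 [0.43875369 0.08302222 0.03      ] ring far edge [0.44240724 0.10203318 0.        ] [0.44149202 0.09715625 0.03      ] L/R rim [0.41171128 0.08583042 0.03      ] [0.46435705 0.07565144 0.03      ]
scene tcp [307. 198.] tip [307. 203.] ring top expected at old pos [308. 194.] bottom [307. 205.]
top tcp [219. 233.] tip [219. 234.] ring top expected at old pos [217. 233.] bottom [218. 235.]
```

View pics/m2.png

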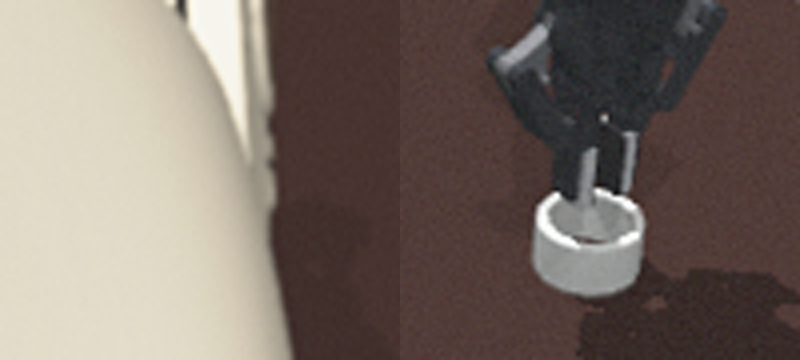

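```bash
python3 - <<'E'
from h import *
w=cam('wrist');s=cam('scene')
P=lambda c:np.array(c['intrinsics'])@np.array(c['world_to_cam'])[:3]
def tri(a,b):
    X=cv2.triangulatePoints(P(w),P(s),np.array(a,float).reshape(2,1),np.array(b,float).reshape(2,1)).ravel();X=X[:3]/X[3];return X.round(4),proj(w,X).round(1),proj(s,X).round(1)
print('tips',tri((262,238),(309,189)),'ring rim centre',tri((261,230),(407-260+160 if 0 else 307,195)))
T=np.array(w['world_to_cam']);print('wrist cam pos',-T[:3,:3].T@T[:3,3],'axis',T[2,:3])
print(bot.get_obs()['joint_pos'])
wi=w['pixels'][150:330,170:360];si=s['pixels'][165:215,280:335]
cv2.imwrite('pics/m3.png',np.hstack([cv2.resize(wi,(400,380),interpolation=cv2.INTER_CUBIC),cv2.resize(si,(400,380),interpolation=cv2.INTER_CUBIC)])[:,:,::-1])
E
```

```text
tips (array([0.4401, 0.0816, 0.0443]), array([264.4, 242.6]), array([309.6, 189.4])) ring rim centre (array([0.4389, 0.0774, 0.0265]), array([263.4, 234.4]), array([307.7, 195.4]))
wrist cam pos [0.45279785 0.15502916 0.18620982] axis [-0.06050328 -0.30935547 -0.94901978]
[ 1.71899817e-01  3.13648580e-01 -4.35805850e-01  8.21498582e-01
 -1.67155087e-05  1.93379520e+00]
```

View pics/m3.png

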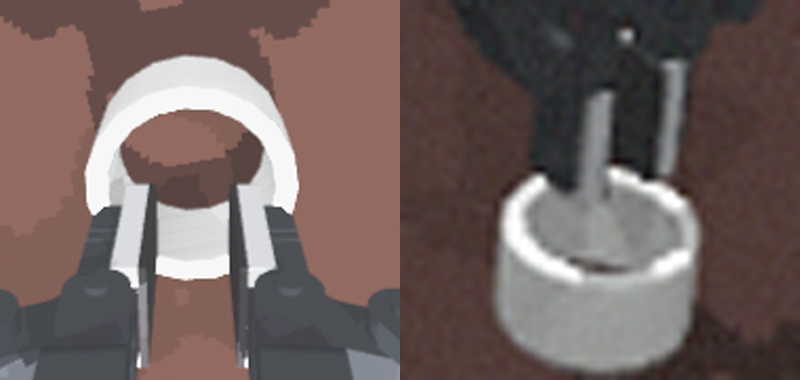

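The crop shows the spacer undisturbed. The fingertips are visibly above its rim, at about z≈0.044 by triangulation against a stated 0.005, while the rim itself triangulates correctly at 0.027. So the tips sit about 4 cm higher than the stated geometry. I'll open partly and lower in steps, watching the force.

play_rows(
  motion=[
    {"fingers":-0.7,"translation":[0,-0.1,0],"roll":0},
    {"fingers":-0.7,"translation":[0,-0.1,0],"roll":0},
    {"fingers":-0.7,"translation":[0,-0.1,0],"roll":0},
    {"fingers":-0.7,"translation":[0,-0.1,0],"roll":0},
    {"fingers":-0.7,"translation":[0,-0.1,0.5],"roll":0},
    {"fingers":-0.7,"translation":[0,-0.1,1],"roll":0},
    {"fingers":-0.7,"translation":[0,-0.1,1.5],"roll":0},
    {"fingers":-0.7,"translation":[0,-0.1,2],"roll":0},
    {"fingers":-0.7,"translation":[0,-0.1,2],"roll":0},
  ],
)

```text
clock: 3.65
eef_pos: [0.4366, 0.0768, -0.0027]
tool_rot: [0.995, -0.095, -0.001, 0.0]
ft_force: [0.0, -0.5, -0.8]
grip_width: 0.0726
```

```bash
python3 - <<'E'
from h import *
delta([.438,.0775,-.02])
w=cam('wrist');s=cam('scene')
wi=w['pixels'];si=s['pixels'][155:215,275:340]
cv2.imwrite('pics/m4.png',np.hstack([cv2.resize(wi,(400,300)),cv2.resize(si,(400,300),interpolation=cv2.INTER_CUBIC)])[:,:,::-1])
E
```

```text
t 3.65 pos [ 0.4366  0.0768 -0.0027] yaw -10.9 w 0.0726 F [ 0.  -0.5 -0.8]
cm [ 0.13 -0.1   1.73] roll None
```

View pics/m4.png

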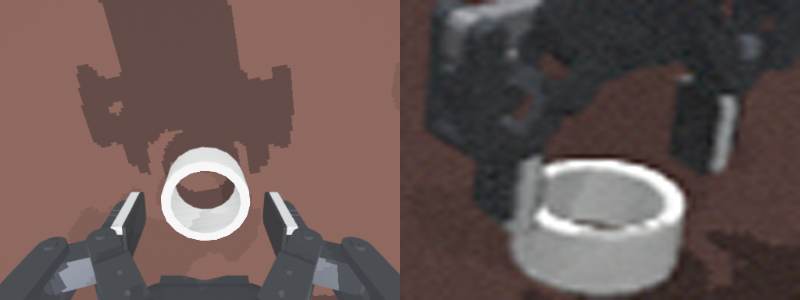

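Now clear of the spacer, with a finger on each side. Tips are at roughly z≈0.03 and force is zero, so I continue down and close.

play_rows(
  motion=[
    {"fingers":-0.7,"translation":[0.1,-0.1,0.6],"roll":0},
    {"fingers":-0.7,"translation":[0.1,-0.1,1.2],"roll":0},
    {"fingers":-0.7,"translation":[0.1,-0.1,1.7],"roll":0},
    {"fingers":-0.7,"translation":[0.1,-0.1,2.0],"roll":0},
    {"fingers":-0.7,"translation":[0.1,-0.1,2.0],"roll":0},
  ],
)

```text
clock: 4.17
eef_pos: [0.438, 0.0777, -0.0224]
tool_rot: [0.995, -0.095, -0.001, 0.0]
ft_force: [-0.1, -0.9, -1.6]
grip_width: 0.0724
```

play_rows(
  motion=[
    {"fingers":-0.2,"translation":[0,0,0],"roll":0},
    {"fingers":0.6,"translation":[0,0,0],"roll":0},
    {"fingers":0.6,"translation":[0,0,0],"roll":0},
    {"fingers":0.6,"translation":[0,0,0],"roll":0},
    {"fingers":0.6,"translation":[0,0,0],"roll":0},
    {"fingers":0.6,"translation":[0,0,0],"roll":0},
  ],
)

```text
clock: 4.67
eef_pos: [0.4392, 0.0779, -0.021]
tool_rot: [0.995, -0.095, 0.0, -0.0]
ft_force: [-0.5, -0.6, 4.8]
grip_width: 0.0535
```

```bash
python3 - <<'E'
from h import *
delta([.553,-.137,.10],np.radians(-11))
E
```

```text
t 4.6667 pos [ 0.4392  0.0779 -0.021 ] yaw -10.9 w 0.0535 F [-0.5 -0.6  4.8]
cm [ 15.26  18.93 -12.09] roll 0.1
```

Gripped at about 54 mm, with the tips just touching the table. I now have a measured reference: gripped on something at height h, the TCP reads h − 0.021. I'll lift and carry.

play_rows(
  motion=[
    {"fingers":0.6,"translation":[0,0,-2],"roll":0},
    {"fingers":0.6,"translation":[0,0,-5],"roll":0},
    {"fingers":0.6,"translation":[0,0,-9],"roll":0},
    {"fingers":0.6,"translation":[2,2,-12],"roll":0},
    {"fingers":0.6,"translation":[15.3,19,-12],"roll":0},
    {"fingers":0.6,"translation":[15.3,19,-12],"roll":0},
    {"fingers":0.6,"translation":[15.3,19,-12],"roll":0},
    {"fingers":0.6,"translation":[15.3,19,-12],"roll":0},
    {"fingers":0.6,"translation":[15.3,19,-12],"roll":0},
    {"fingers":0.6,"translation":[15.3,19,-12],"roll":0},
    {"fingers":0.6,"translation":[15.3,19,-12],"roll":0},
    {"fingers":0.6,"translation":[15.3,19,-12],"roll":0},
  ],
)

```text
clock: 5.67
eef_pos: [0.5523, -0.1378, 0.0976]
tool_rot: [0.995, -0.096, -0.001, -0.0]
ft_force: [0.7, 0.5, -0.5]
grip_width: 0.0536
```

```bash
python3 - <<'E'
from h import *
delta([.553,-.137,.012],np.radians(-11))
w=cam('wrist');s=cam('scene');t=cam('top')
o=np.array(bot.get_obs()['eef_pos'])
for z in (.021,.051): print('spacer bot/top proj scene',proj(s,o+[0,0,z]),'wrist',proj(w,o+[0,0,z]))
print('seat wrist',proj(w,np.array([.553,-.137,.03])),'scene',proj(s,np.array([.553,-.137,.03])))
si=s['pixels'][100:215,140:265]
cv2.imwrite('pics/m5.png',np.hstack([cv2.resize(w['pixels'],(400,300)),cv2.resize(si,(400,368),interpolation=cv2.INTER_CUBIC)[:300] if 0 else cv2.resize(si,(326,300),interpolation=cv2.INTER_CUBIC)])[:,:,::-1])
E
```

```text
t 5.6667 pos [ 0.5523 -0.1378  0.0976] yaw -11.0 w 0.0536 F [ 0.7  0.5 -0.5]
cm [ 0.07 -0.09  8.56] roll -0.0
spacer bot/top proj scene [197.95403201 136.05681106] wrist [260.66474399 246.653142  ]
spacer bot/top proj scene [197.0068385  122.89551825] wrist [260.35819756 280.8124084 ]
seat wrist [262.34890014 192.09376999] scene [200.05914574 172.26489723]
```

View pics/m5.png

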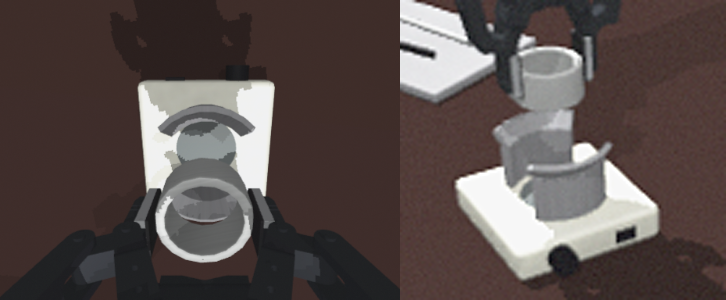

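The spacer is held level and sits over the bore: the seat disc is at about (265,188) in the wrist view, within 3 mm of prediction. Lowering it in.

play_rows(
  motion=[
    {"fingers":0.6,"translation":[0.2,-0.1,2],"roll":0},
    {"fingers":0.6,"translation":[0.2,-0.1,4],"roll":0},
    {"fingers":0.6,"translation":[0.2,-0.1,5.5],"roll":0},
    {"fingers":0.6,"translation":[0.2,-0.1,6.8],"roll":0},
    {"fingers":0.6,"translation":[0.2,-0.1,7.8],"roll":0},
    {"fingers":0.6,"translation":[0.2,-0.1,8.4],"roll":0},
    {"fingers":0.6,"translation":[0.2,-0.1,8.6],"roll":0},
    {"fingers":0.6,"translation":[0.2,-0.1,8.6],"roll":0},
  ],
)

```text
clock: 6.48
eef_pos: [0.5551, -0.1366, 0.0126]
tool_rot: [0.995, -0.095, -0.0, -0.0]
ft_force: [-0.8, -0.4, -0.4]
grip_width: 0.0536
```

play_rows(
  motion=[
    {"fingers":0.6,"translation":[0,0,0.15],"roll":0},
    {"fingers":0.6,"translation":[0,0,0.3],"roll":0},
    {"fingers":0.6,"translation":[0,0,0.3],"roll":0},
  ],
)

```text
clock: 6.73
eef_pos: [0.5557, -0.1373, 0.0101]
tool_rot: [0.995, -0.095, 0.001, 0.0]
ft_force: [0.7, -0.3, -0.8]
grip_width: 0.0537
```

play_rows(
  motion=[
    {"fingers":0.6,"translation":[0,0,0.15],"roll":0},
    {"fingers":0.6,"translation":[0,0,0.3],"roll":0},
    {"fingers":0.6,"translation":[0,0,0.3],"roll":0},
  ],
)

```text
clock: 6.98
eef_pos: [0.5559, -0.1374, 0.009]
tool_rot: [0.995, -0.095, 0.001, 0.0]
ft_force: [-3.2, 0.4, 11.7]
grip_width: 0.0538
```

Contact at TCP z=0.009, exactly as predicted (F 11.7 N). Release and rise.

play_rows(
  motion=[
    {"fingers":0.6,"translation":[0,0,-0.15],"roll":0},
    {"fingers":-0.7,"translation":[0,0,-0.15],"roll":0},
    {"fingers":-0.7,"translation":[0,0,-0.15],"roll":0},
    {"fingers":-0.7,"translation":[0,0,-0.15],"roll":0},
    {"fingers":-0.7,"translation":[0,0,-0.15],"roll":0},
    {"fingers":-0.7,"translation":[0,0,-0.15],"roll":0},
    {"fingers":-0.7,"translation":[0,0,-1.5],"roll":0},
    {"fingers":-0.7,"translation":[0,0,-4],"roll":0},
    {"fingers":-0.7,"translation":[0,0,-8],"roll":0},
    {"fingers":-0.7,"translation":[0,0,-9],"roll":0},
    {"fingers":-0.7,"translation":[0,0,-9],"roll":0},
  ],
)

```text
clock: 7.9
eef_pos: [0.5586, -0.138, 0.1009]
tool_rot: [0.995, -0.095, 0.004, 0.001]
ft_force: [-0.6, -0.7, -0.3]
grip_width: 0.0727
```

```bash
python3 - <<'E'
from h import *
delta([.603,.128,.06],np.radians(-11))
w=cam('wrist');s=cam('scene')
print('spacer rim pred wrist',proj(w,np.array([.5557,-.1373,.06])),'seat', proj(w,np.array([.553,-.137,.03])))
si=s['pixels'][115:215,150:250]
cv2.imwrite('pics/m6.png',np.hstack([cv2.resize(w['pixels'],(480,360)),cv2.resize(si,(320,360),interpolation=cv2.INTER_CUBIC)])[:,:,::-1])
E
```

```text
t 7.9 pos [ 0.5586 -0.138   0.1009] yaw -10.9 w 0.0727 F [-0.6 -0.7 -0.3]
cm [ -0.72 -26.96   4.07] roll 0.1
spacer rim pred wrist [256.79963901 205.28634154] seat [253.57017215 191.88982435]
```

View pics/m6.png

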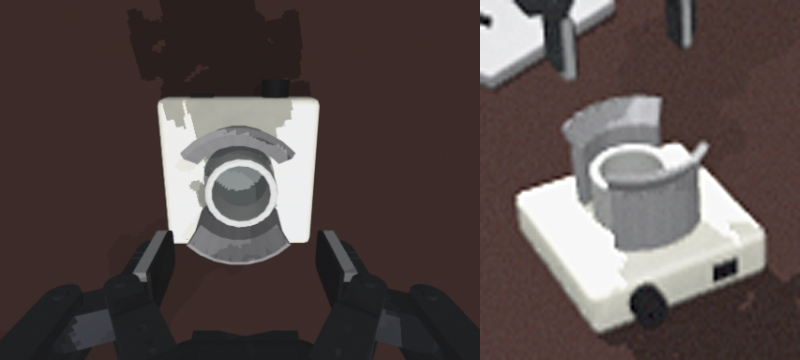

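The spacer stands level in the holder, with its rim at wrist (257,205), exactly where predicted. Now to the lens.

play_rows(
  motion=[
    {"fingers":-0.7,"translation":[-0.7,-27,0],"roll":0},
    {"fingers":-0.7,"translation":[-0.7,-27,0],"roll":0},
    {"fingers":-0.7,"translation":[-0.7,-27,0],"roll":0},
    {"fingers":-0.7,"translation":[-0.7,-27,0],"roll":0},
    {"fingers":-0.7,"translation":[-0.7,-27,3],"roll":0},
    {"fingers":-0.7,"translation":[-0.7,-27,3],"roll":0},
    {"fingers":-0.7,"translation":[-0.7,-27,3],"roll":0},
    {"fingers":-0.7,"translation":[-0.7,-27,3],"roll":0},
    {"fingers":-0.7,"translation":[-0.7,-27,3],"roll":0},
    {"fingers":-0.7,"translation":[-0.7,-27,3],"roll":0},
  ],
)

```text
clock: 8.83
eef_pos: [0.5984, 0.1285, 0.0649]
tool_rot: [0.995, -0.095, -0.002, 0.001]
ft_force: [-0.2, -0.1, 0.0]
grip_width: 0.0725
```

```bash
python3 - <<'E'
from h import *
w=cam('wrist');g=w['pixels'].min(2)
cs,_=cv2.findContours((g>110).astype(np.uint8),cv2.RETR_EXTERNAL,cv2.CHAIN_APPROX_NONE)
for c in cs:
    if 1000<cv2.contourArea(c):
        e=cv2.fitEllipse(c);print(np.round([*e[0],*e[1]],1),ray(w,*e[0],.018).round(4),cv2.boundingRect(c))
print(proj(w,np.array([.603,.128,.02])))
delta([.603,.128,-.019],np.radians(-11))
E
```

```text
[ 97.2 350.1  35.2  46.7] [0.4345 0.0224 0.018 ] (75, 330, 45, 43)
[268.  198.1  76.8  78. ] [0.6034 0.1309 0.018 ] (229, 159, 79, 79)
[25.6 99.  70.5 84.4] [0.4612 0.2279 0.018 ] (0, 55, 68, 87)
[268.16947247 202.85078118]
t 8.8833 pos [0.5989 0.128  0.0657] yaw -11.0 w 0.0728 F [-0.8  0.3  0. ]
cm [ 0.42 -0.09  8.47] roll -0.0
```

The lens ellipse is 77 px wide, as a 56 mm ring should be, at (0.603, 0.130). All views agree within 3 mm. Descend and grip.

play_rows(
  motion=[
    {"fingers":-0.7,"translation":[0.4,-0.2,0],"roll":0},
    {"fingers":-0.7,"translation":[0.4,-0.2,3],"roll":0},
    {"fingers":-0.7,"translation":[0.4,-0.2,5.5],"roll":0},
    {"fingers":-0.7,"translation":[0.4,-0.2,7],"roll":0},
    {"fingers":-0.7,"translation":[0.4,-0.2,8],"roll":0},
    {"fingers":-0.7,"translation":[0.4,-0.2,8.4],"roll":0},
    {"fingers":-0.7,"translation":[0.4,-0.2,8.4],"roll":0},
    {"fingers":-0.2,"translation":[0.4,-0.2,8.4],"roll":0},
    {"fingers":0.6,"translation":[0.4,-0.2,8.4],"roll":0},
    {"fingers":0.6,"translation":[0.4,-0.2,8.4],"roll":0},
    {"fingers":0.6,"translation":[0.4,-0.2,8.4],"roll":0},
    {"fingers":0.6,"translation":[0.4,-0.2,8.4],"roll":0},
    {"fingers":0.6,"translation":[0.4,-0.2,8.4],"roll":0},
  ],
)

```text
clock: 9.97
eef_pos: [0.6055, 0.1304, -0.015]
tool_rot: [0.995, -0.095, 0.002, -0.0]
ft_force: [-1.2, -1.8, 6.7]
grip_width: 0.0527
```

```bash
python3 - <<'E'
from h import *
delta([.5557,-.1373,.11],np.radians(-11))
E
```

```text
t 9.9667 pos [ 0.6055  0.1304 -0.015 ] yaw -11.0 w 0.0527 F [-1.2 -1.8  6.7]
cm [  0.25  27.22 -12.53] roll 0.0
```

play_rows(
  motion=[
    {"fingers":0.6,"translation":[0,0,-1],"roll":0},
    {"fingers":0.6,"translation":[0,0,-2],"roll":0},
    {"fingers":0.6,"translation":[0,0,-4],"roll":0},
    {"fingers":0.6,"translation":[0,0,-7],"roll":0},
    {"fingers":0.6,"translation":[0,0,-10],"roll":0},
    {"fingers":0.6,"translation":[0.2,4,-12.5],"roll":0},
    {"fingers":0.6,"translation":[0.2,8,-12.5],"roll":0},
    {"fingers":0.6,"translation":[0.2,12,-12.5],"roll":0},
    {"fingers":0.6,"translation":[0.2,16,-12.5],"roll":0},
    {"fingers":0.6,"translation":[0.2,20,-12.5],"roll":0},
    {"fingers":0.6,"translation":[0.2,23.5,-12.5],"roll":0},
    {"fingers":0.6,"translation":[0.2,26,-12.5],"roll":0},
    {"fingers":0.6,"translation":[0.2,27.2,-12.5],"roll":0},
    {"fingers":0.6,"translation":[0.2,27.2,-12.5],"roll":0},
    {"fingers":0.6,"translation":[0.2,27.2,-12.5],"roll":0},
    {"fingers":0.6,"translation":[0.2,27.2,-12.5],"roll":0},
  ],
)

```text
clock: 11.3
eef_pos: [0.5548, -0.1357, 0.108]
tool_rot: [0.996, -0.095, 0.0, -0.0]
ft_force: [0.2, 0.5, -0.0]
grip_width: 0.0524
```

```bash
python3 - <<'E'
from h import *
delta([.5557,-.1373,.05],np.radians(-11))
w=cam('wrist');s=cam('scene')
o=np.array(bot.get_obs()['eef_pos'])
for z in (.018,.038): print('lens bot/top pred scene',proj(s,o+[0,0,z]),'wrist',proj(w,o+[0,0,z]))
si=s['pixels'][90:215,140:265]
cv2.imwrite('pics/m7.png',np.hstack([cv2.resize(w['pixels'],(400,300)),cv2.resize(si,(400,400),interpolation=cv2.INTER_CUBIC)[:300]])[:,:,::-1])
E
```

```text
t 11.3 pos [ 0.5548 -0.1357  0.108 ] yaw -10.9 w 0.0524 F [ 0.2  0.5 -0. ]
cm [0.12 0.14 5.8 ] roll 0.1
lens bot/top pred scene [197.0275808  133.81886562] wrist [261.36199073 244.96064371]
lens bot/top pred scene [196.38348307 125.01560561] wrist [261.38018804 265.42355809]
```

View pics/m7.png

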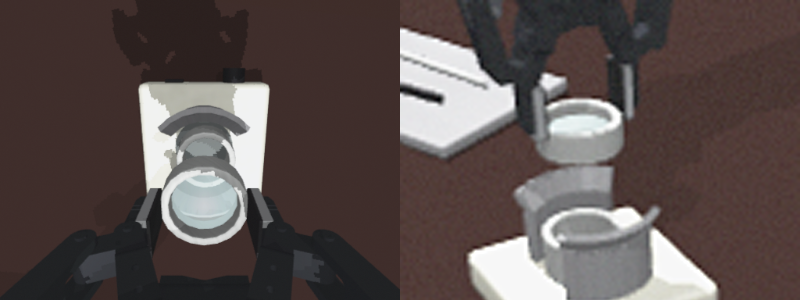

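The lens is level in the jaws (scene centre about (196,127), matching prediction) and over the holder. Lowering with force checks; contact is expected at TCP z 0.039–0.045.

play_rows(
  motion=[
    {"fingers":0.6,"translation":[0.1,0.1,2],"roll":0},
    {"fingers":0.6,"translation":[0.1,0.1,3.5],"roll":0},
    {"fingers":0.6,"translation":[0.1,0.1,4.6],"roll":0},
    {"fingers":0.6,"translation":[0.1,0.1,5.4],"roll":0},
    {"fingers":0.6,"translation":[0.1,0.1,5.8],"roll":0},
    {"fingers":0.6,"translation":[0.1,0.1,6.1],"roll":0},
    {"fingers":0.6,"translation":[0.1,0.1,6.1],"roll":0},
  ],
)

```text
clock: 11.98
eef_pos: [0.5551, -0.1379, 0.0463]
tool_rot: [0.995, -0.095, -0.0, -0.0]
ft_force: [-0.3, 0.7, -2.1]
grip_width: 0.0527
```

play_rows(
  motion=[
    {"fingers":0.6,"translation":[0,0,0.1],"roll":0},
    {"fingers":0.6,"translation":[0,0,0.2],"roll":0},
    {"fingers":0.6,"translation":[0,0,0.2],"roll":0},
  ],
)

```text
clock: 12.23
eef_pos: [0.5555, -0.1383, 0.0451]
tool_rot: [0.995, -0.095, 0.0, 0.0]
ft_force: [0.8, 0.8, -0.8]
grip_width: 0.0527
```

play_rows(
  motion=[
    {"fingers":0.6,"translation":[0,0,0.1],"roll":0},
    {"fingers":0.6,"translation":[0,0,0.2],"roll":0},
    {"fingers":0.6,"translation":[0,0,0.2],"roll":0},
  ],
)

```text
clock: 12.48
eef_pos: [0.5555, -0.1384, 0.0449]
tool_rot: [0.995, -0.095, 0.001, 0.0]
ft_force: [-4.1, 1.3, 9.0]
grip_width: 0.0529
```

Contact at 0.045 with 9 N, which equals the pick height plus 0.060. Release and rise.

play_rows(
  motion=[
    {"fingers":0.6,"translation":[0,0,-0.1],"roll":0},
    {"fingers":-0.7,"translation":[0,0,-0.1],"roll":0},
    {"fingers":-0.7,"translation":[0,0,-0.1],"roll":0},
    {"fingers":-0.7,"translation":[0,0,-0.1],"roll":0},
    {"fingers":-0.7,"translation":[0,0,-0.1],"roll":0},
    {"fingers":-0.7,"translation":[0,0,-0.1],"roll":0},
    {"fingers":-0.7,"translation":[0,0,-1],"roll":0},
    {"fingers":-0.7,"translation":[0,0,-3],"roll":0},
    {"fingers":-0.7,"translation":[0,0,-6],"roll":0},
    {"fingers":-0.7,"translation":[0,0,-7],"roll":0},
    {"fingers":-0.7,"translation":[0,0,-7],"roll":0},
  ],
)

```text
clock: 13.4
eef_pos: [0.5579, -0.1389, 0.1167]
tool_rot: [0.995, -0.095, 0.004, 0.001]
ft_force: [-0.1, 0.3, 0.8]
grip_width: 0.0727
```

```bash
python3 - <<'E'
from h import *
delta([.555,-.137,.12],np.radians(-11))
w=cam('wrist');s=cam('scene')
for n,z in(('lens top',.08),('lens bottom',.06)): print(n,'wrist',proj(w,np.array([.5555,-.138,z])),'scene',proj(s,np.array([.5555,-.138,z])))
g=s['pixels'].min(2)
cs,_=cv2.findContours((g>100).astype(np.uint8),cv2.RETR_EXTERNAL,cv2.CHAIN_APPROX_NONE)
for c in cs:
    x,y,ww,h=cv2.boundingRect(c)
    if 100<cv2.contourArea(c) and 330<x<400 and 200<y<280: print('short ring',x,y,ww,h)
si=s['pixels'][115:215,150:250]
cv2.imwrite('pics/m8.png',np.hstack([cv2.resize(w['pixels'],(480,360)),cv2.resize(si,(320,360),interpolation=cv2.INTER_CUBIC)])[:,:,::-1])
E
```

```text
t 13.4 pos [ 0.5579 -0.1389  0.1167] yaw -10.9 w 0.0727 F [-0.1  0.3  0.8]
cm [-0.32 -0.13 -0.34] roll 0.1
lens top wrist [257.40665477 207.16321648] scene [197.39586289 152.73590425]
lens bottom wrist [257.5166747  197.38337318] scene [197.99851583 160.79234687]
short ring 350 231 30 24
```

View pics/m8.png

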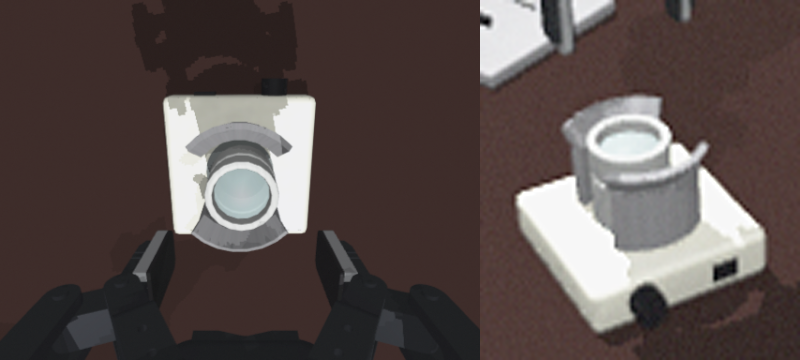

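The lens lies flat on the spacer: its rim is at wrist (257,206) and scene (196,153), against predictions of (257,207) and (197,153). The gripper is clear and the short ring hasn't moved.

```bash
python3 -c "
from h import *
print(bot.job_done())"
```

```text
the job is handed in; nothing more can be done
None
```

The job is handed in at about 13.4 s on the robot's clock: the tall spacer stands on the bottom of the holder and the lens sits flat on top of it. The hand-in reports no verdict.

**What went wrong:** my first grip closed above the spacer without touching it. The images put the fingertips about 35–40 mm higher than the stated tool geometry. I redid the grip using heights from the cameras and contact forces, and did not find the cause.

**Last checks:**
- **Spacer:** it made contact at TCP z 0.009, as predicted, and its rim appeared where predicted. It is within about 3 mm of the measured seat centre.
- **Lens:** it made contact at exactly its pick height plus 60 mm, so its underside is about 30 mm above the seat. I released it while it was resting on the spacer. Its rim is within about 1 px of prediction in two views, and it looks flat.
- **Short ring:** it moved by no more than 1 px in the scene view. The green look-alike was never approached.
- **Gripper:** it is open and about 7 cm above the placing height, with no force on it.

**Disagreements:**
- The TCP height with the tips on the table read −0.021 when gripping the spacer and −0.015 when gripping the lens. I did not explain this.
- The spacer's y position differed by about 4 mm between the top and wrist cameras.

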